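# Put the bur case back in the kit drawer and shut the drawer

### The job

Take the washed bur case off its drying stand by its long sides and set it down flat on the rubber mat, let go, and take it again by its two short ends. Lower it, right way up, all the way to the floor of the narrow channel just behind the open drawer's front, then push the drawer steadily home until its catch snaps in. Do not drop the case or slam the drawer, and leave the other things on the bench where they are.

Things in the scene. Friction and masses are not known exactly. Their poses are not given: they have to be found in the camera images.
- case: Bur case: a plain brushed-aluminium closed box, 60 mm long (its x axis), 34 mm wide (its y), 28 mm tall (its z), a dark seam line round it and a dark inset in its lid. Origin at the centre of its underside. About 0.16 kg. It starts on the stand, right way up.
- stand: Steel drying stand, fixed. Base plate 88 (x) x 70 (y) x 6 mm; on it a rail 60 x 22 mm, top 20 mm above the bench, on which the case stands lengthwise along x. At each end a cheek 6 mm thick, 44 wide, 56 high, inner face 34 mm from the centre, higher than the case: no finger fits at the case's ends. Long sides (y) open above the plate. Origin under the centre, at bench height.
- mat: Black rubber mat on the bench, fixed, 150 x 150 mm, 3 mm thick. Origin at the centre of its underside (bench height).
- unit: Low grey benchtop drawer unit with one white-fronted drawer, fixed, 190 mm deep (x, from -90 to +100 mm), 206 mm wide (y), 92 mm high. Origin at bench height under its middle; the drawer opens to its -x.
- slot (a point): Middle of the channel's floor in the drawer, moving with it; x into the unit, y along the channel, z up. Channel just behind the front panel: 42 mm wide (x), 170 long (y), 42 deep; floor 28, wall tops 70, front panel top 74 mm above the bench. Lower jars are fixed behind its rear wall. Fingers fit only at the case's ends here, not beside its long sides. The case belongs lengthwise along y.
- pull (a point): Middle of the front edge of the steel finger lip on the drawer's front, moving with the drawer, 43 mm from slot towards unit -x: lip 70 mm wide (y), 6 mm thick, 12 mm proud of the front panel, 69 mm above the bench. Press here towards the unit's +x to shut the drawer.
- drawer (a joint): How far the drawer is open, m: 0 = home, starts about 0.105 to 0.135, 0.15 at most. Runs with light friction (about 2 N and some drag); a sprung roller catch resists with about 5 N more between about 13 and 7 mm, then pulls the drawer home over the last 6 mm.
- jar: Bystander: white powder jar with a blue lid, 44 mm diameter, 55 mm tall. Origin at the centre of its underside.
- beaker: Bystander: clear beaker holding brushes, 68 mm diameter, about 195 mm tall with the brushes. Origin at the centre of its underside.
- articulator: Bystander: aluminium articulator frame holding plaster models, 90 x 80 mm, 135 mm tall. Origin at the centre of its underside.

How it is judged (in metres and radians):
On the way, in this order (a step that is already met when the one before it is completed fails the run):
1. the case stands flat on the mat, let go and at rest (x of case in the frame of mat between -0.065 and 0.065 m and y of case in the frame of mat between -0.065 and 0.065 m and z of case in the frame of mat between -0.002 and 0.008 m and angle between case's own z axis and vertical below 0.12 rad and contact force between the fingers and case below 0.05 N and linear speed of case below 0.03 m/s and angular speed of case below 0.3 rad/s), for 0.2 s.
2. the case stands on the floor of the channel in the still open drawer, let go and at rest (x of case in the frame of slot between -0.008 and 0.008 m and y of case in the frame of slot between -0.06 and 0.06 m and z of case in the frame of slot between -0.004 and 0.006 m and angle between case's own z axis and vertical below 0.12 rad and angle between the x axis of case and the y axis of slot, either way round below 0.25 rad and contact force between the fingers and case below 0.05 N and linear speed of case below 0.03 m/s and angular speed of case below 0.3 rad/s and value of joint drawer above 0.05 m), for 0.2 s.
At the end, for the whole second after the job is handed in: The drawer is home at its catch (open by less than 3 mm), and the case is at rest in the drawer's channel, flat on its floor (within 6 mm in height, 7 degrees of upright), lengthwise along it (within 14 degrees), its centre within 8 mm of the channel's centre line and 60 mm of its middle (x of case in the frame of slot between -0.008 and 0.008 m and y of case in the frame of slot between -0.06 and 0.06 m and z of case in the frame of slot between -0.004 and 0.006 m and angle between case's own z axis and vertical below 0.12 rad and angle between the x axis of case and the y axis of slot, either way round below 0.25 rad and linear speed of case below 0.03 m/s and angular speed of case below 0.3 rad/s and value of joint drawer below 0.003 m); the robot touches nothing.
It fails at once if the case is dropped (by more than about 10 mm) or the drawer slammed: the case moves faster than 0.45 m/s while the fingers do not hold it (linear speed of case above 0.45 m/s and contact force between the fingers and case below 0.05 N).
It fails at once if the drawer is slammed: it shuts faster than 0.45 m/s (velocity of joint drawer below -0.45 m/s).
It fails at once if the jar, beaker or articulator is moved by more than 30 mm (distance of any of jar, beaker, articulator from where it was at the start of the episode above 0.03 m).
It also fails if it takes over 72 s, if anything falls off the work surface, if the arm or the gripper's body presses on something with over 40 N, if the wrist force passes 120 N, or if a joint passes its speed limit or range.

### The arm

A 7-joint arm with a two-finger parallel gripper is mounted at the origin on the work surface. World frame = base frame: x ahead of the robot, y to its left, z up, the work surface at z = 0. Lengths are in mm, angles in rad, forces in N, time in s.
With the tool pointing down it reaches from about 400 to 875 mm from the base axis. Payload 4.4 kg.
Tool frame: the origin (TCP) lies between the finger pads; the fingertips stand ctrl.tip_reach ahead of it and the grasp point (between the pads) lies 8 mm behind it (ctrl.tip_reach is the distance from the TCP to the fingertips, in mm); z points along the fingers, y is the direction in which the jaws open and shut (so a half turn about z gives the same grasp; the last joint's range is limited). The gripper opens to 85 mm and grips with 20 to 120 N. Pads are 22 mm wide; open, the fingers measure 114 mm over their backs; the gripper's body (76 mm by 85 mm) begins 54 mm behind the grasp point. The pads swing forward as they close: fully open they stand 13 mm farther back than shut.
Start: joints at [1.046, 0.628, 0.038, 1.517, -0.027, 0.996, -0.02], TCP at [287.895, -582.781, 242.313] pointing down, gripper open.
Joint ranges: [-3.06, 3.06], [-0.37, 2.12], [-1.25, 1.32], [0.18, 2.47], [-1.1, 4.24], [0.23, 1.98], [-2.94, 2.94]. Speed limits (rad/s): [2.57, 2.57, 3.14, 3.14, 3.14, 3.14, 3.14].

### API

Orientations are given as [roll, pitch, yaw] about the fixed x, y, z axes, in that order (R = Rz(yaw) Ry(pitch) Rx(roll)).
In Python, from cell import status, viewer, order, ctrl gives the robot as it stands.
- The arm moves only by the tool play_rows, never from a script. Its argument "series" is a list of rows, each a list of 5 numbers: the shift along the tool's x, y, z in cm, then the turn about the tool's z in degrees, then the closure, from 0 (fully open) to 1 (shut). In form: [[x, y, z, yaw, gripper], ...]. A call has 1 to 8 rows; each row is the pose to reach, as a shift and turn from the pose commanded when the call began, along the tool's axes at that moment; what a row does not reach only later rows make up. A row lasts 1/10 s, in which the tool goes at most 50 mm and 8.59 degrees, less where a joint would pass 70% of its speed; a pose out of reach is approached as far as the arm can. A call with a gripper value outside its range is refused whole. The fingers move at their own pace and stop on an object; the grip force is fixed at half the most. Time passes only in rows, so rows that repeat a pose let the fingers close. It gives the time, the measured TCP pose, the force and the opening at its end, in the units of the state.
- status.read_state(): the state, without advancing time (a new reading comes with each control period).
- viewer.get_image(name): name is "side" or "top"; returns a dict with "img" (480x640x3 uint8, red, green, blue), "vfov" (degrees; the focal length in pixels is half the picture's height over the tangent of half this angle, whatever the lens; pixels are square), "cx", "cy" (the principal point, pixels), "rvec" (rotation vector, rad) and "tvec" (3), from world to camera coordinates, as OpenCV has them. Camera axes: x right, y down, z forward; pixel columns grow to the right and rows downward; lengths in mm; the calibration is good to about 2 mm. A picture is of the moment at which its call begins. There is no depth.
- order.finish_job(): hands the job in, once; it reports no verdict.
The state is a dict: "clock": time; "qpos": joint angles; "qd": joint speeds; "tau": joint torques, N m; "eef_pos": TCP position; "tool_rot": TCP orientation; "force": force on the tool from outside, world axes, zero at the start; "torque": the same for the moment, N m; "width": finger opening in mm.
Only numpy, scipy, OpenCV 4.12 (cv2) and the standard library are available. Lean on these libraries where they do the work, as an engineer would, in place of code of your own. Each camera call takes 0.05 s, during which the arm holds its last target. There are 200 camera calls.

## Working session

There is one attempt and no reset: what is moved stays moved. The work goes in short steps, Python scripts to look and compute and a tool call to move; the robot and the scene stay as the last step left them, time stands still between calls to the robot, and variables do not carry over. Pictures are saved under pics/ and viewed, about 8 in all and at most 12, crops included, and the job is handed in when it is done.

Besides the shell and the picture viewer there is one more tool, called after "Request:" as name(argument=value, ...), one argument or row to a line, values as JSON. play_rows: Moves the arm, as the interface text tells. Its arguments: {"type":"object","properties":{"series":{"type":"array","items":{"type":"array","items":{"type":"number"}}}},"required":["series"]}

```bash
mkdir -p pics; cat > h.py <<'E'
import numpy as np, cv2
from cell import status, viewer, order, ctrl
def cam(n):
    d=viewer.get_image(n); im=np.array(d["img"]); f=im.shape[0]/2/np.tan(np.radians(d["vfov"])/2)
    R=cv2.Rodrigues(np.array(d["rvec"],float))[0]; t=np.array(d["tvec"],float).ravel()
    return dict(im=im,f=f,c=(d["cx"],d["cy"]),R=R,t=t,d=d)
def ray(c,u,v):
    w=c["R"].T@np.array([(u-c["c"][0])/c["f"],(v-c["c"][1])/c["f"],1.]); return -c["R"].T@c["t"],w
def onz(c,u,v,z):
    o,w=ray(c,u,v); return (o+w*(z-o[2])/w[2]).round(1)
def proj(c,p):
    q=c["R"]@np.array(p,float)+c["t"]; return (q[:2]/q[2]*c["f"]+c["c"]).round(1)
def save(c,n): cv2.imwrite("pics/"+n,c["im"][:,:,::-1])
E
python3 - <<'E'
from h import *
import pickle
print(status.read_state(), ctrl.tip_reach)
C={}
for n in("top","side"):
    c=cam(n); save(c,n+"0.png"); C[n]=c; print(n,c["f"],c["c"],[k for k in c["d"] if k!="img"],(-c["R"].T@c["t"]).round(), c["R"].round(2).tolist())
pickle.dump(C,open("c0.pkl","wb"))
E
```

```text
{'clock': 0.0, 'qpos': array([ 1.04621423,  0.62933726,  0.03843037,  1.51836724, -0.02698931,
        0.99631516, -0.01999586]), 'qd': array([-0.00161263, -0.00095515,  0.00018124,  0.00075338, -0.00092822,
        0.00013192, -0.00128323]), 'tau': array([-8.84654110e-04, -5.63408732e+01,  1.22605383e+00, -1.93453932e+01,
        1.09479626e-02,  1.01839119e-02,  1.93110475e-05]), 'eef_pos': array([ 287.61644934, -582.22457934,  241.39486267]), 'tool_rot': array([-3.13968354e+00,  2.70305525e-05,  4.58801479e-01]), 'force': array([ 0.10463778,  0.78069982, -0.14973232]), 'torque': array([-0.022364  , -0.02573584,  0.00058586]), 'width': 85.52920016415837} 11.0
top 447.74776912471395 (320.9451476444021, 243.67364325531418) ['vfov', 'cx', 'cy', 'rvec', 'tvec'] [ 491.  -26. 1099.] [[0.0, -1.0, 0.0], [-0.99, -0.0, -0.11], [0.11, -0.0, -0.99]]
side 543.9281004326186 (316.6451718648873, 247.2551315360376) ['vfov', 'cx', 'cy', 'rvec', 'tvec'] [155. 909. 741.] [[-0.9, -0.44, 0.01], [-0.25, 0.49, -0.84], [0.36, -0.75, -0.55]]
```

View pics/top0.png

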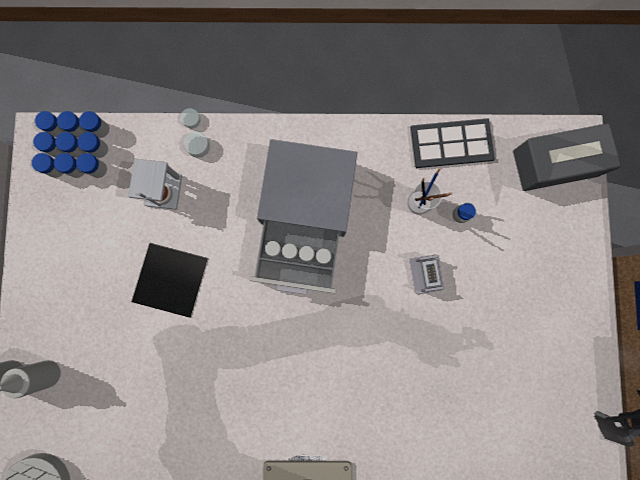

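View pics/side0.png

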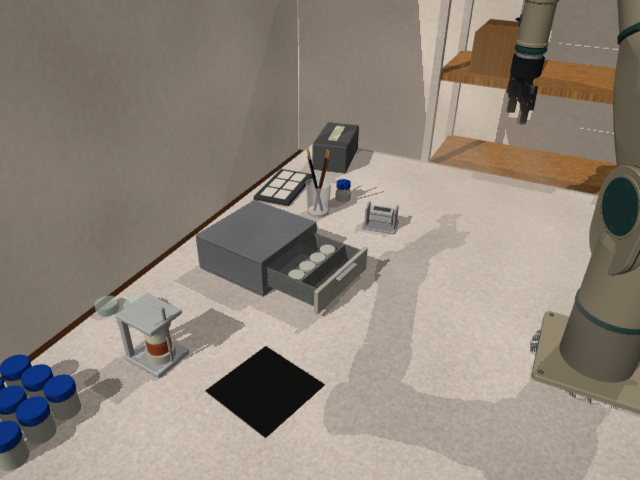

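The top view shows the stand and case near (428,274), the mat near (170,280), and the open drawer with its front panel near (295,288). The beaker (425,195) and jar (465,213) are behind the stand. I'll zoom in on the stand and the drawer.

```bash
python3 - <<'E'
from h import *
import pickle
C=pickle.load(open("c0.pkl","rb"))
c=C["top"]; im=c["im"]
a=cv2.resize(im[245:305,400:460],None,fx=6.5,fy=6.5,interpolation=cv2.INTER_CUBIC)
b=cv2.resize(im[215:300,245:350],None,fx=3.8,fy=3.8,interpolation=cv2.INTER_CUBIC)
H=max(a.shape[0],b.shape[0]); o=np.zeros((H,a.shape[1]+b.shape[1],3),np.uint8)
o[:a.shape[0],:a.shape[1]]=a;o[:b.shape[0],a.shape[1]:]=b
print(o.shape,a.shape)
cv2.imwrite("pics/crop0.png",o[:,:,::-1])
# mat
g=im.max(2); m=(g<25).astype(np.uint8); m[:230]=0;m[330:]=0;m[:,:110]=0;m[:,230:]=0
k=max(cv2.findContours(m,0,2)[0],key=cv2.contourArea); r=cv2.minAreaRect(k); print("mat",r)
P=np.array([onz(c,*p,3) for p in cv2.boxPoints(r)]);print(P,P.mean(0))
E
```

```text
(390, 789, 3) (390, 390, 3)
mat ((166.88534545898438, 288.7156066894531), (59.959930419921875, 44.34735870361328), 16.699243545532227)
[[472.1 428.8   3. ]
 [575.5 402.7   3. ]
 [533.7 260.7   3. ]
 [431.2 288.2   3. ]] [503.125 345.1     3.   ]
```

View pics/crop0.png

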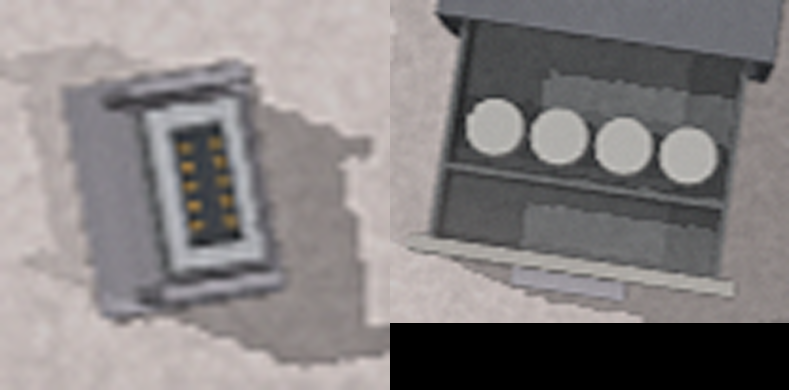

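The stand crop shows the case-top corners at crop (143,110), (240,97), (266,266) and (170,275). The drawer crop shows the panel-top back edge from (407,235) to (735,282), the rear wall top from (447,167) to (722,205), and the lip's front edge from (514,285) to (622,299).

```bash
python3 - <<'E'
from h import *
import pickle
C=pickle.load(open("c0.pkl","rb")); c=C["top"]
A=lambda x,y:(400+x/6.5-.4,245+y/6.5-.4)
B=lambda x,y:(245+(x-390)/3.8-.4,215+y/3.8-.4)
def show(n,P):
    P=np.array(P); print(n,P.tolist(),"mean",P.mean(0).round(1)); return P
def yaw(a,b): d=b-a; return np.degrees(np.arctan2(d[1],d[0])).round(1),np.linalg.norm(d[:2]).round(1)
P=show("case",[onz(c,*A(*p),48) for p in [(143,110),(240,97),(266,266),(170,275)]])
print(yaw(P[3],P[0]),yaw(P[2],P[1]),yaw(P[1],P[0]))
P=show("mat",[onz(c,*p,3) for p in [(150,243),(208,259),(191,317),(132,301)]])
print(yaw(P[3],P[0]),yaw(P[1],P[0]))
P=show("panelback",[onz(c,*B(*p),74) for p in [(407,235),(735,282)]]);print(yaw(P[1],P[0]))
P=show("wall",[onz(c,*B(*p),70) for p in [(447,167),(722,205)]]);print(yaw(P[1],P[0]))
P=show("lip",[onz(c,*B(*p),72) for p in [(514,285),(622,299)]]);print(yaw(P[1],P[0]))
P=show("floorback",[onz(c,*B(*p),28) for p in [(445,175),(718,212)]])
# unit top corners z=92
P=show("unit",[onz(c,*p,92) for p in [(270,141),(357,152),(349,235),(260,219)]]);print([yaw(P[i],P[i-1]) for i in range(4)])
# side: stand & jar/beaker & articulator
print("jar",onz(c,466,212,55),"beaker",onz(c,420,203,0))
print("artic", [onz(c,*p,135) for p in[(131,160),(167,163),(165,196),(129,193)]])
E
```

```text
case [[567.4, -266.5, 48.0], [572.2, -301.7, 48.0], [511.2, -309.5, 48.0], [507.9, -274.8, 48.0]] mean [ 539.7 -288.1   48. ]
(np.float64(7.9), np.float64(60.1)) (np.float64(7.3), np.float64(61.5)) (np.float64(97.8), np.float64(35.5))
mat [[614.6, 391.1, 3.0], [575.5, 247.3, 3.0], [434.9, 284.0, 3.0], [473.0, 428.3, 3.0]] mean [524.5 337.7   3. ]
(np.float64(-14.7), np.float64(146.4)) (np.float64(74.8), np.float64(149.0))
panelback [[530.3, 134.6, 74.0], [502.7, -62.5, 74.0]] mean [516.5  36.   74. ]
(np.float64(82.0), np.float64(199.0))
wall [[571.7, 111.8, 70.0], [549.1, -54.9, 70.0]] mean [560.4  28.4  70. ]
(np.float64(82.3), np.float64(168.2))
lip [[500.6, 70.1, 72.0], [492.4, 5.2, 72.0]] mean [496.5  37.6  72. ]
(np.float64(82.8), np.float64(65.4))
floorback [[569.9, 118.6, 28.0], [547.0, -53.5, 28.0]] mean [558.4  32.6  28. ]
unit [[843.7, 89.6, 92.0], [818.1, -112.4, 92.0], [624.0, -92.9, 92.0], [660.2, 109.6, 92.0]] mean [736.5  -1.5  92. ]
[(np.float64(173.8), np.float64(184.6)), (np.float64(82.8), np.float64(203.6)), (np.float64(-5.7), np.float64(195.1)), (np.float64(-100.1), np.float64(205.7))]
jar [ 684.6 -372.8   55. ] beaker [ 717.3 -276.8    0. ]
artic [array([784.2, 391.1, 135. ]), array([777.7, 311.3, 135. ]), array([703.4, 312.7, 135. ]), array([709.9, 391.8, 135. ])]
```

```bash
cat >> h.py <<'E'
def goto(x,y,z,yaw):
    from scipy.spatial.transform import Rotation as Ro
    s=status.read_state(); R=Ro.from_euler("xyz",s["tool_rot"]).as_matrix(); p=s["eef_pos"]
    d=R.T@(np.array([x,y,z])-p)/10; turn=(np.degrees(s["tool_rot"][2])-yaw+180)%360-180
    print("at",p.round(1),np.degrees(s["tool_rot"]).round(1),"w",round(s["width"],1),"F",s["force"].round(1),"t",round(s["clock"],2))
    print("shift cm",d.round(2),"turn",turn.round(1))
E
python3 -c "
from h import *
goto(539.7,-288.1,120,7.7)"
```

```text
at [ 287.7 -582.3  241.5] [-179.9   -0.    26.3] w 85.2 F [-0.4  0.3  0.4] t 0.1
shift cm [ 35.62 -15.19  12.18] turn 18.6
```

Request:
play_rows(
  series=[
    [5,-2,0,3,0],
    [10,-4.3,1,7,0],
    [15,-6.4,2,12,0],
    [20,-8.5,4,16,0],
    [25,-10.7,6,18.6,0],
    [30,-12.8,9,18.6,0],
    [35.6,-15.2,12.2,18.6,0],
    [35.6,-15.2,12.2,18.6,0],
  ],
)

```text
clock: 0.9
eef_pos: [534.1, -294.8, 124.3]
tool_rot: [-3.142, 0.0, 0.134]
force: [1.0, -0.9, 1.1]
width: 85.2
```

```bash
python3 - <<'E'
from h import *
goto(539.7,-288.1,90,7.7)
c=cam("top"); s=cam("side")
a=cv2.resize(c["im"][225:315,380:480],None,fx=4,fy=4,interpolation=cv2.INTER_CUBIC)
b=cv2.resize(s["im"][160:250,330:430],None,fx=4,fy=4,interpolation=cv2.INTER_CUBIC)
cv2.imwrite("pics/app.png",np.hstack([a,b])[:,:,::-1])
E
```

```text
at [ 534.1 -294.8  124.3] [-180.     0.     7.7] w 85.2 F [ 1.  -0.9  1.1] t 0.9
shift cm [ 0.64 -0.59  3.43] turn -0.0
```

View pics/app.png

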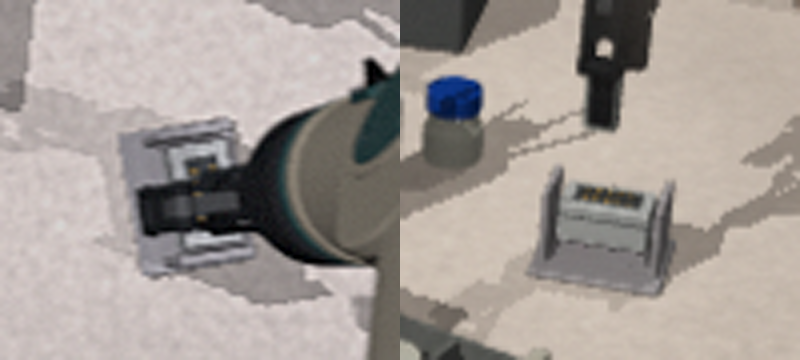

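The gripper hangs over the case: in the left crop the fingers are around (195,210), and in the right crop the near finger tip is at (602,125) with the case below it at (610,215). The arm is still settling, so I'll correct after that.

Request:
play_rows(
  series=[
    [0,0,0,0,0],
    [0,0,1.5,0,0],
    [0,0,3,0,0],
    [0,0,3,0,0],
    [0,0,3,0,0],
  ],
)

```text
clock: 1.5
eef_pos: [532.3, -297.1, 94.7]
tool_rot: [-3.141, 0.001, 0.132]
force: [1.0, -0.2, 0.5]
width: 85.3
```

```bash
python3 -c "
from h import *
goto(539.7,-288.1,35,7.7)"
```

```text
at [ 532.3 -297.1   94.7] [-1.8e+02  1.0e-01  7.6e+00] w 85.3 F [ 1.  -0.2  0.5] t 1.5
shift cm [ 0.86 -0.79  5.97] turn -0.1
```

Request:
play_rows(
  series=[
    [0.8,-0.8,0,0,0],
    [0.8,-0.8,1.5,0,0],
    [0.8,-0.8,3,0,0],
    [0.8,-0.8,3,0,0],
    [0.8,-0.8,3,0,0],
  ],
)

```text
clock: 2.0
eef_pos: [539.5, -287.3, 64.4]
tool_rot: [-3.141, 0.002, 0.134]
force: [-0.2, 0.1, -0.2]
width: 85.5
```

```bash
python3 -c "
from h import *
goto(539.7,-288.1,35,7.7)"
```

```text
at [ 539.5 -287.3   64.4] [-1.8e+02  1.0e-01  7.7e+00] w 85.5 F [-0.2  0.1 -0.2] t 2.0
shift cm [0.02 0.08 2.94] turn -0.0
```

Request:
play_rows(
  series=[
    [0,0.08,1.5,0,0],
    [0,0.08,2.9,0,0],
    [0,0.08,2.9,0,0],
    [0,0.08,2.9,0,0.5],
    [0,0.08,2.9,0,1],
    [0,0.08,2.9,0,1],
    [0,0.08,2.9,0,1],
    [0,0.08,2.9,0,1],
  ],
)

```text
clock: 2.8
eef_pos: [540.9, -288.5, 37.2]
tool_rot: [3.141, -0.001, 0.134]
force: [0.1, 0.2, 3.2]
width: 32.9
```

Request:
play_rows(
  series=[
    [0,0,0,0,1],
    [0,0,-0.5,0,1],
    [0,0,-1,0,1],
    [0,0,-1.5,0,1],
    [0,0,-1.5,0,1],
  ],
)

```text
clock: 3.3
eef_pos: [540.6, -288.4, 52.1]
tool_rot: [3.141, -0.001, 0.134]
force: [1.1, -0.3, -2.5]
width: 33.4
```

```bash
python3 -c "
from h import *
goto(539.7,-288.1,200,7.7)"
```

```text
at [ 540.6 -288.4   52.1] [ 1.8e+02 -1.0e-01  7.7e+00] w 33.4 F [ 1.1 -0.3 -2.5] t 3.3
shift cm [ -0.08  -0.03 -14.79] turn -0.0
```

Request:
play_rows(
  series=[
    [0,0,-2,0,1],
    [0,0,-4.5,0,1],
    [0,0,-7.5,0,1],
    [0,0,-10.5,0,1],
    [0,-2,-13,-4,1],
    [0,-4.5,-14.5,-8,1],
    [0,-7,-15,-12,1],
    [0,-7,-15,-12,1],
  ],
)

```text
clock: 4.1
eef_pos: [531.3, -214.2, 202.3]
tool_rot: [-3.139, -0.002, 0.35]
force: [0.4, -0.5, -2.1]
width: 32.7
```

```bash
python3 -c "
from h import *
goto(524.5,337.7,200,82.2)"
```

```text
at [ 531.3 -214.2  202.3] [-1.799e+02 -1.000e-01  2.000e+01] w 32.7 F [ 0.4 -0.5 -2.1] t 4.1
shift cm [ 18.28 -52.08   0.4 ] turn -62.2
```

Request:
play_rows(
  series=[
    [0.8,-2.2,0,-3,1],
    [1.9,-5.4,0,-7,1],
    [3.1,-8.8,0,-11,1],
    [4.3,-12.3,0,-15,1],
    [5.5,-15.8,0,-20,1],
    [6.8,-19.3,0,-24,1],
    [8.0,-22.8,0,-28,1],
    [9.1,-26,0,-31,1],
  ],
)

```text
clock: 4.9
eef_pos: [528.9, 57.8, 201.1]
tool_rot: [-3.141, 0.0, 0.886]
force: [1.3, -0.3, -1.4]
width: 32.7
```

```bash
python3 -c "
from h import *
goto(524.5,337.7,200,82.2)"
```

```text
at [528.9  57.8 201.1] [-180.     0.    50.8] w 32.7 F [ 1.3 -0.3 -1.4] t 4.9
shift cm [ 21.41 -18.04   0.11] turn -31.4
```

Request:
play_rows(
  series=[
    [2.4,-2,0,-4,1],
    [5.2,-4.4,0,-9,1],
    [8.2,-6.9,0,-14,1],
    [11.5,-9.7,0,-19,1],
    [14.8,-12.5,0,-24,1],
    [17.8,-15,0,-28,1],
    [20,-16.9,0,-31,1],
    [21.4,-18,0,-31,1],
  ],
)

```text
clock: 5.7
eef_pos: [524.7, 338.8, 200.8]
tool_rot: [-3.141, -0.001, 1.428]
force: [0.1, 0.2, -1.9]
width: 32.8
```

Request:
play_rows(
  series=[
    [0,0,2,0,1],
    [0,0,5,0,1],
    [0,0,8,0,1],
    [0,0,11,0,1],
    [0,0,13.5,0,1],
    [0,0,15,0,1],
    [0,0,15,0,1],
    [0,0,15,0,1],
  ],
)

```text
clock: 6.5
eef_pos: [526.0, 336.0, 51.9]
tool_rot: [3.141, -0.0, 1.425]
force: [0.9, 0.0, -1.6]
width: 32.9
```

```bash
python3 - <<'E'
from h import *
goto(524.5,337.7,20.2,82.2)
s=cam("side"); b=cv2.resize(s["im"][300:440,190:340],None,fx=4,fy=4,interpolation=cv2.INTER_CUBIC)
cv2.imwrite("pics/mat.png",b[:,:,::-1])
E
```

```text
at [526.  336.   51.9] [180.   -0.   81.6] w 32.9 F [ 0.9  0.  -1.6] t 6.5
shift cm [ 0.14 -0.18  3.16] turn -0.6
```

View pics/mat.png

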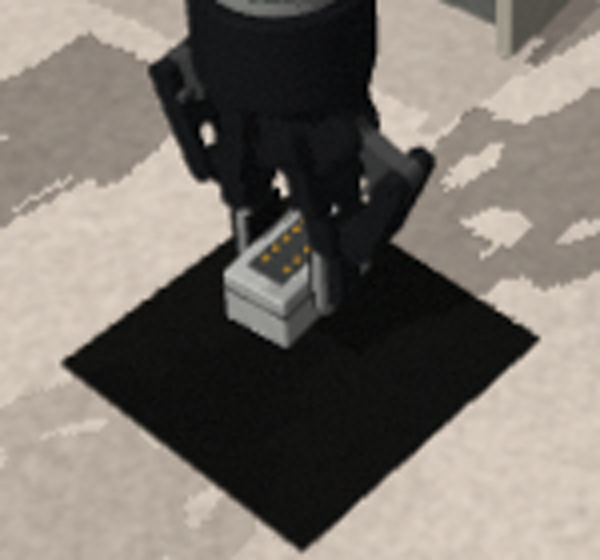

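The case (265,290) is held level just above the mat, whose corners are at (65,362), (302,548) and (538,340). I'll lower it until it touches.

Request:
play_rows(
  series=[
    [0,0,1,0,1],
    [0,0,2,0,1],
    [0,0,2.6,0,1],
    [0,0,2.8,0,1],
    [0,0,2.9,0,1],
    [0,0,3.0,0,1],
    [0,0,3.0,0,1],
  ],
)

```text
clock: 7.25
eef_pos: [525.4, 336.3, 21.5]
tool_rot: [3.141, -0.0, 1.426]
force: [0.0, 0.2, -1.8]
width: 33.1
```

Request:
play_rows(
  series=[
    [0,0,0.1,0,1],
    [0,0,0.15,0,1],
    [0,0,0.2,0,1],
    [0,0,0.2,0,1],
  ],
)

```text
clock: 7.65
eef_pos: [525.5, 336.3, 20.2]
tool_rot: [3.141, -0.0, 1.426]
force: [-2.0, 0.1, 5.9]
width: 32.7
```

Request:
play_rows(
  series=[
    [0,0,0,0,0.3],
    [0,0,0,0,0],
    [0,0,0,0,0],
    [0,0,0,0,0],
    [0,0,0,0,0],
    [0,0,0,0,0],
    [0,0,-2,0,0],
    [0,0,-4.5,0,0],
  ],
)

```text
clock: 8.45
eef_pos: [524.3, 335.6, 63.6]
tool_rot: [-3.139, 0.002, 1.426]
force: [1.0, -0.0, -0.2]
width: 85.5
```

Request:
play_rows(
  series=[
    [0,0,-1,8,0],
    [0,0,-1,16,0],
    [0,0,-1,24,0],
    [0,0,-1,32,0],
    [0,0,-1,40,0],
    [0,0,-1,48,0],
    [0,0,-1,54,0],
    [0,0,-1,60,0],
  ],
)

```text
clock: 9.25
eef_pos: [525.2, 336.4, 74.4]
tool_rot: [-3.141, 0.0, 0.374]
force: [-0.0, 0.5, -0.6]
width: 85.0
```

```bash
python3 - <<'E'
from h import *
goto(525.5,336.3,60,-8.3)
E
```

```text
at [525.2 336.4  74.4] [-180.     0.    21.5] w 85.0 F [-0.   0.5 -0.6] t 9.25
shift cm [0.03 0.02 1.44] turn 29.8
```

Request:
play_rows(
  series=[
    [0,0,0,8,0],
    [0,0,0,16,0],
    [0,0,0,24,0],
    [0,0,0,29.8,0],
    [0,0,0,29.8,0],
    [0,0,0,29.8,0],
  ],
)

```text
clock: 9.85
eef_pos: [525.2, 336.4, 74.3]
tool_rot: [3.142, 0.0, -0.139]
force: [-0.1, -0.4, -0.3]
width: 84.9
```

```bash
python3 - <<'E'
from h import *
goto(525.5,336.3,20.5,-8.3)
E
```

```text
at [525.2 336.4  74.3] [180.   0.  -8.] w 84.9 F [-0.1 -0.4 -0.3] t 9.85
shift cm [0.03 0.   5.38] turn 0.3
```

Request:
play_rows(
  series=[
    [0,0,1.5,0.3,0],
    [0,0,3,0.3,0],
    [0,0,4.4,0.3,0],
    [0,0,5.3,0.3,0],
    [0,0,5.3,0.3,0],
    [0,0,5.3,0.3,0],
  ],
)

```text
clock: 10.45
eef_pos: [525.4, 336.1, 21.0]
tool_rot: [3.141, 0.0, -0.147]
force: [0.6, -0.1, 0.4]
width: 85.6
```

Request:
play_rows(
  series=[
    [0,0,0,0,0.2],
    [0,0,0,0,0.35],
    [0,0,0,0,1],
    [0,0,0,0,1],
    [0,0,0,0,1],
    [0,0,0,0,1],
    [0,0,0,0,1],
  ],
)

```text
clock: 11.15
eef_pos: [526.0, 336.6, 22.4]
tool_rot: [-3.14, -0.001, -0.147]
force: [-0.2, -0.2, 6.2]
width: 58.1
```

Request:
play_rows(
  series=[
    [0,0,-0.5,0,1],
    [0,0,-1.5,0,1],
    [0,0,-3,0,1],
    [0,0,-5,0,1],
    [0,0,-8,0,1],
    [0,0,-11,0,1],
    [0,0,-13,0,1],
    [0,0,-13,0,1],
  ],
)

```text
clock: 11.95
eef_pos: [527.4, 337.3, 155.6]
tool_rot: [-3.137, -0.005, -0.147]
force: [1.5, -0.1, -1.3]
width: 58.3
```

```bash
python3 - <<'E'
from h import *
import pickle
goto(538,32.3,150,-7.8)
s=cam("side"); t=cam("top"); pickle.dump((s,t),open("c1.pkl","wb"))
b=cv2.resize(s["im"][220:440,180:400],None,fx=2.6,fy=2.6,interpolation=cv2.INTER_CUBIC)
cv2.imwrite("pics/lift.png",b[:,:,::-1])
E
```

```text
at [527.4 337.3 155.6] [-179.7   -0.3   -8.4] w 58.3 F [ 1.5 -0.1 -1.3] t 11.95
shift cm [ 5.51 30.02  0.45] turn -0.6
```

View pics/lift.png

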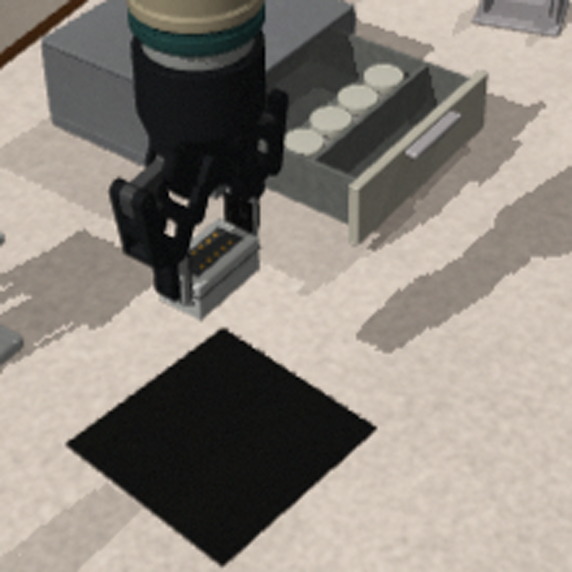

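The case is held level by its ends above the mat at crop (215,270). In this view the drawer's panel top runs from (352,187) to (486,75). I'll use the side view to cross-check the channel's position.

```bash
python3 - <<'E'
from h import *
import pickle
C=pickle.load(open("c0.pkl","rb"))
s=C["side"]; b=cv2.resize(s["im"][225:310,262:372],None,fx=7,fy=7,interpolation=cv2.INTER_CUBIC)
R=np.radians(-7.8); ex=np.array([np.cos(R),np.sin(R),0]); ey=np.array([-np.sin(R),np.cos(R),0])
o=np.array([538,32.3,0])
for X in(-21,21):
  z=74 if X<0 else 70
  for Y in(-85,-40,0,40,85):
    p=proj(s,o+X*ex+Y*ey+[0,0,z]); q=(p-[262,225]+.5)*7
    cv2.circle(b,tuple(int(v) for v in q),3,(255,0,0),-1)
cv2.imwrite("pics/chk.png",b[:,:,::-1])
E
```

```text
(no output)
```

View pics/chk.png

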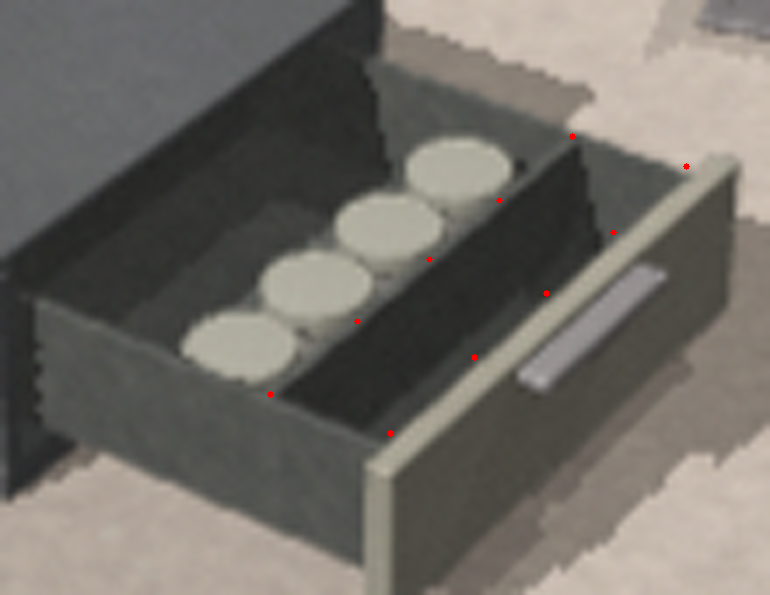

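Against the side view, my predicted channel dots sit about 10 px (about 3 mm) too far into the unit; the top view had put them at 538. I'll take 536.5 for now, then compare case and channel directly from just above.

Request:
play_rows(
  series=[
    [0.5,3,0,0,1],
    [1.2,7,0,0,1],
    [2,11.5,0,0,1],
    [3,16,0,0,1],
    [3.8,20.5,0,-0.6,1],
    [4.6,25,0,-0.6,1],
    [5.1,28.5,0,-0.6,1],
    [5.4,30,0,-0.6,1],
  ],
)

```text
clock: 12.85
eef_pos: [533.4, 26.5, 150.3]
tool_rot: [3.139, 0.003, -0.142]
force: [1.3, 0.5, -1.4]
width: 58.5
```

Request:
play_rows(
  series=[
    [0,0,0,0,1],
    [0,0,1,0,1],
    [0,0,2.5,0,1],
    [0,0,4,0,1],
    [0,0,4.5,0,1],
    [0,0,4.5,0,1],
    [0,0,4.5,0,1],
  ],
)

```text
clock: 13.55
eef_pos: [534.9, 32.5, 106.3]
tool_rot: [-3.141, 0.0, -0.135]
force: [0.3, -0.1, -2.0]
width: 58.3
```

```bash
python3 - <<'E'
from h import *
import pickle
goto(536.5,32.5,98,-7.8)
s=cam("side"); t=cam("top"); pickle.dump((s,t),open("c2.pkl","wb"))
b=cv2.resize(s["im"][210:310,262:372],None,fx=5,fy=5,interpolation=cv2.INTER_CUBIC)
a=cv2.resize(t["im"][230:310,250:340],None,fx=2.7,fy=2.7,interpolation=cv2.INTER_CUBIC)
o=np.zeros((500,800,3),np.uint8); o[:,:550]=b; o[:a.shape[0],550:550+a.shape[1]]=a
cv2.imwrite("pics/above.png",o[:,:,::-1])
E
```

```text
at [534.9  32.5 106.3] [-180.     0.    -7.7] w 58.3 F [ 0.3 -0.1 -2. ] t 13.55
shift cm [ 0.16 -0.02  0.83] turn 0.1
```

View pics/above.png

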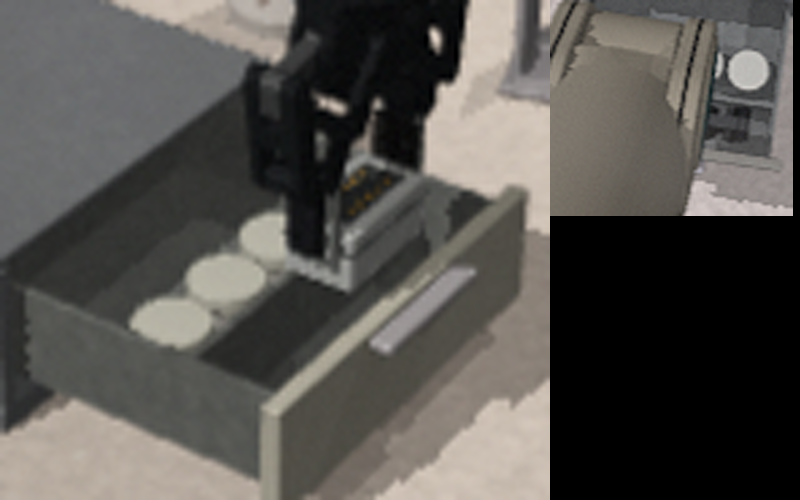

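```bash
python3 - <<'E'
from h import *
import pickle
s,t=pickle.load(open("c2.pkl","rb"))
R=np.radians(-7.8); ex=np.array([np.cos(R),np.sin(R),0]); ey=np.array([-np.sin(R),np.cos(R),0])
tcp=np.array([534.9,32.5,0])
q=lambda x,y:(262+x/5-.4,210+y/5-.4)
for n,p,z in [("case near bottom",(350,290),87),("case near top",(347,240),115),("panel back",(262,402),74),("panel back",(508,190),74),("panel back mid",(330,341),74),("lip",(388,351),72),("lip",(476,270),72),("wallback",(200,350),70)]:
    w=onz(s,*q(*p),z); d=w-tcp; print(n,w,"rel x",(d@ex).round(1),"y",(d@ey).round(1))
for X in(-17,17):
  for Y in (-30,30):
    for z in(87,115): print(X,Y,z,((proj(s,tcp+X*ex+Y*ey+[0,0,z])-[262,210]+.4)*5).round(0))
E
```

```text
case near bottom [523.   63.5  87. ] rel x -16.0 y 29.1
case near top [523.   68.2 115. ] rel x -16.6 y 33.8
panel back [529.5 132.8  74. ] rel x -19.0 y 98.6
panel back [499.3 -55.6  74. ] rel x -23.3 y -92.1
panel back mid [522.5  83.4  74. ] rel x -19.2 y 48.7
lip [499.4  76.4  72. ] rel x -41.1 y 38.7
lip [489.2   6.1  72. ] rel x -41.7 y -32.4
wallback [570.  108.4  70. ] rel x 24.5 y 80.0
-17 -30 87 [426. 225.]
-17 -30 115 [429. 170.]
-17 30 87 [351. 292.]
-17 30 115 [353. 236.]
17 -30 87 [359. 200.]
17 -30 115 [360. 146.]
17 30 87 [283. 265.]
17 30 115 [284. 210.]
```

Measured against the case in the same picture, the channel centre is about 1 mm further in than the tool. I'll shift 1.3 mm and lower gently while watching the force.

Request:
play_rows(
  series=[
    [0.13,0,0,0.2,1],
    [0.13,0,0.5,0.2,1],
    [0.13,0,1,0.2,1],
    [0.13,0,1.4,0.2,1],
    [0.13,0,1.8,0.2,1],
    [0.13,0,2.2,0.2,1],
    [0.13,0,2.5,0.2,1],
    [0.13,0,2.5,0.2,1],
  ],
)

```text
clock: 14.45
eef_pos: [535.8, 31.4, 80.9]
tool_rot: [3.141, 0.001, -0.14]
force: [-0.5, -0.4, -1.1]
width: 58.7
```

Request:
play_rows(
  series=[
    [0,0,0.5,0,1],
    [0,0,1,0,1],
    [0,0,1.5,0,1],
    [0,0,2,0,1],
    [0,0,2.4,0,1],
    [0,0,2.8,0,1],
    [0,0,3.0,0,1],
    [0,0,3.0,0,1],
  ],
)

```text
clock: 15.25
eef_pos: [536.0, 31.4, 51.1]
tool_rot: [3.141, 0.0, -0.14]
force: [0.5, -0.4, -1.7]
width: 58.4
```

Request:
play_rows(
  series=[
    [0,0,0.1,0,1],
    [0,0,0.2,0,1],
    [0,0,0.3,0,1],
    [0,0,0.35,0,1],
    [0,0,0.4,0,1],
    [0,0,0.4,0,1],
  ],
)

```text
clock: 15.85
eef_pos: [536.2, 31.4, 47.4]
tool_rot: [-3.142, -0.0, -0.14]
force: [0.5, 0.2, -1.2]
width: 58.4
```

Request:
play_rows(
  series=[
    [0,0,0.1,0,1],
    [0,0,0.15,0,1],
    [0,0,0.2,0,1],
    [0,0,0.2,0,1],
  ],
)

```text
clock: 16.25
eef_pos: [537.5, 31.2, 47.3]
tool_rot: [-3.141, -0.003, -0.14]
force: [-1.9, -1.2, 14.4]
width: 58.4
```

It touched the floor at the expected height (about 47.4). I'll take off the press and release.

Request:
play_rows(
  series=[
    [0,0,-0.1,0,1],
    [0,0,-0.15,0,1],
    [0,0,-0.15,0,0.3],
    [0,0,-0.15,0,0],
    [0,0,-0.15,0,0],
    [0,0,-0.15,0,0],
    [0,0,-0.15,0,0],
    [0,0,-0.15,0,0],
  ],
)

```text
clock: 17.05
eef_pos: [536.0, 31.4, 46.8]
tool_rot: [3.142, 0.0, -0.14]
force: [-0.1, 0.2, 0.8]
width: 85.5
```

Request:
play_rows(
  series=[
    [0,0,0,0,0],
    [0,0,-1,0,0],
    [0,0,-2.5,0,0],
    [0,0,-4.5,0,0],
    [0,0,-7,0,0],
    [0,0,-10,0,0],
    [0,0,-12,0,0],
    [0,0,-12,0,0],
  ],
)

```text
clock: 17.85
eef_pos: [538.1, 31.4, 170.3]
tool_rot: [-3.14, -0.006, -0.14]
force: [0.4, -0.8, -0.1]
width: 85.3
```

```bash
python3 - <<'E'
from h import *
goto(420,48,160,-7.8)
s=cam("side")
b=cv2.resize(s["im"][210:310,262:372],None,fx=5,fy=5,interpolation=cv2.INTER_CUBIC)
cv2.imwrite("pics/in.png",b[:,:,::-1])
E
```

```text
at [538.1  31.4 170.3] [-179.9   -0.4   -8. ] w 85.3 F [ 0.4 -0.8 -0.1] t 17.85
shift cm [-1.194e+01  1.000e-02  9.600e-01] turn -0.2
```

View pics/in.png

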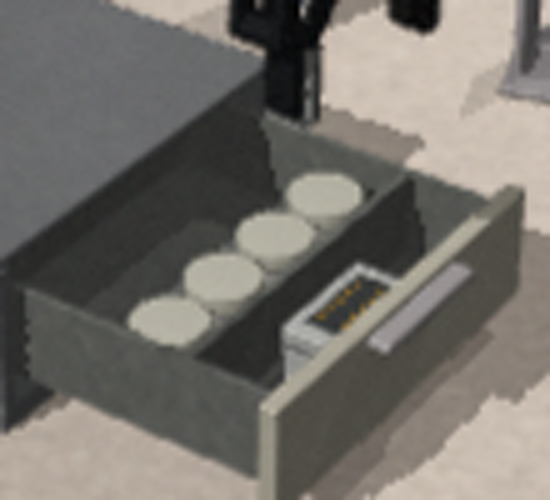

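The case sits flat in the channel (crop (340,310)), clear of the panel and rear wall. Next I'll close the fingers and go in front of the lip.

Request:
play_rows(
  series=[
    [-1.5,0,0,0,1],
    [-4,0,0,0,1],
    [-6.5,0,0,0,1],
    [-8.2,0,0,0,1],
    [-8.2,0,3,0,1],
    [-8.2,0,6,0,1],
    [-8.2,0,9,0,1],
    [-8.2,0,10,0,1],
  ],
)

```text
clock: 18.7
eef_pos: [452.6, 42.7, 64.2]
tool_rot: [3.14, 0.006, -0.14]
force: [-0.2, -1.3, -0.5]
width: -0.2
```

```bash
python3 - <<'E'
from h import *
goto(458,44.5,66,-7.8)
E
```

```text
at [452.6  42.7  64.2] [179.9   0.3  -8. ] w -0.2 F [-0.2 -1.3 -0.5] t 18.7
shift cm [ 0.51 -0.26 -0.18] turn -0.2
```

Request:
play_rows(
  series=[
    [0,-0.2,0,0,1],
    [0.8,-0.2,0,0,1],
    [1.8,-0.2,0,0,1],
    [2.6,-0.2,0,0,1],
    [3.3,-0.2,0,0,1],
    [4,-0.2,0,0,1],
    [4.8,-0.2,0,0,1],
    [5.6,-0.2,0,0,1],
  ],
)

```text
clock: 19.5
eef_pos: [510.6, 37.0, 66.9]
tool_rot: [3.142, 0.001, -0.14]
force: [-3.5, 0.2, 2.3]
width: -0.2
```

Request:
play_rows(
  series=[
    [0.8,0,0,0,1],
    [1.6,0,0,0,1],
    [2.4,0,0,0,1],
    [3.2,0,0,0,1],
    [4,0,0,0,1],
    [4.8,0,0,0,1],
    [5.6,0,0,0,1],
    [6.3,0,0,0,1],
  ],
)

```text
clock: 20.3
eef_pos: [573.8, 27.8, 66.9]
tool_rot: [3.141, -0.0, -0.14]
force: [-3.4, -0.4, 1.6]
width: -0.1
```

```bash
python3 - <<'E'
from h import *
goto(600,25,66,-7.8)
s=cam("side")
b=cv2.resize(s["im"][190:310,202:372],None,fx=4,fy=4,interpolation=cv2.INTER_CUBIC)
cv2.imwrite("pics/push.png",b[:,:,::-1])
E
```

```text
at [573.8  27.8  66.9] [180.  -0.  -8.] w -0.1 F [-3.4 -0.4  1.6] t 20.3
shift cm [ 2.63 -0.08  0.09] turn -0.2
```

View pics/push.png

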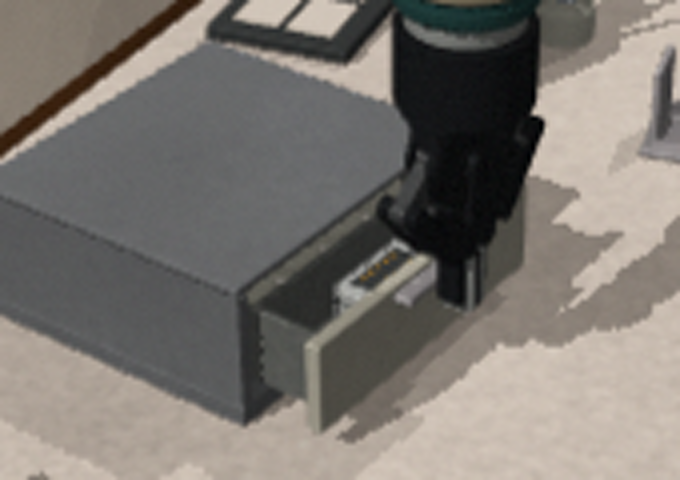

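The drawer is still about 35–40 mm open, with the panel near (315,385) and the unit front near (245,360). The case is upright in it at (375,275). I'll continue more slowly.

Request:
play_rows(
  series=[
    [0.5,0,0,0,1],
    [0.9,0,0,0,1],
    [1.3,0,0,0,1],
    [1.6,0,0,0,1],
    [1.9,0,0,0,1],
    [2.2,0,0,0,1],
    [2.4,0,0,0,1],
    [2.6,0,0,0,1],
  ],
)

```text
clock: 21.15
eef_pos: [598.9, 24.5, 66.8]
tool_rot: [3.142, 0.0, -0.14]
force: [-1.5, -0.2, -0.0]
width: -0.0
```

Request:
play_rows(
  series=[
    [0.2,0,0,0,1],
    [0.3,0,0,0,1],
    [0.4,0,0,0,1],
    [0.5,0,0,0,1],
    [0.6,0,0,0,1],
  ],
)

```text
clock: 21.65
eef_pos: [600.8, 24.3, 66.7]
tool_rot: [3.142, 0.008, -0.14]
force: [-11.4, 0.4, 8.1]
width: -0.4
```

Request:
play_rows(
  series=[
    [0.1,0,0,0,1],
    [0.2,0,0,0,1],
    [0.3,0,0,0,1],
    [0.4,0,0,0,1],
    [0.4,0,0,0,1],
  ],
)

```text
clock: 22.15
eef_pos: [604.5, 23.8, 66.5]
tool_rot: [3.142, 0.009, -0.14]
force: [-9.7, 0.5, 5.3]
width: -0.2
```

Request:
play_rows(
  series=[
    [0.1,0,0,0,1],
    [0.2,0,0,0,1],
    [0.3,0,0,0,1],
    [0.4,0,0,0,1],
    [0.4,0,0,0,1],
  ],
)

```text
clock: 22.65
eef_pos: [613.4, 22.7, 66.9]
tool_rot: [-3.141, -0.001, -0.14]
force: [-0.3, 0.0, -1.0]
width: 0.0
```

The force has dropped to zero, so the catch seems to have taken the drawer. I'll back away and look.

Request:
play_rows(
  series=[
    [-1,0,0,0,1],
    [-3,0,0,0,1],
    [-6,0,0,0,1],
    [-9,0,0,0,1],
    [-10,0,-3,0,1],
    [-10,0,-7,0,1],
    [-10,0,-10,0,1],
    [-10,0,-10,0,1],
  ],
)

```text
clock: 23.45
eef_pos: [517.2, 37.0, 171.2]
tool_rot: [-3.139, -0.011, -0.14]
force: [0.1, 0.5, 1.6]
width: 0.2
```

```bash
python3 - <<'E'
from h import *
goto(600,25,66,-7.8)
s=cam("side");t=cam("top")
b=cv2.resize(s["im"][190:310,192:352],None,fx=3,fy=3,interpolation=cv2.INTER_CUBIC)
a=cv2.resize(t["im"][130:310,240:380],None,fx=2,fy=2,interpolation=cv2.INTER_CUBIC)
o=np.zeros((360,760,3),np.uint8);o[:,:480]=b;o[:,480:]=a
cv2.imwrite("pics/end.png",o[:,:,::-1])
E
```

```text
at [517.2  37.  171.2] [-179.8   -0.6   -8. ] w 0.2 F [0.1 0.5 1.6] t 23.45
shift cm [ 8.26  0.06 10.61] turn -0.2
```

View pics/end.png

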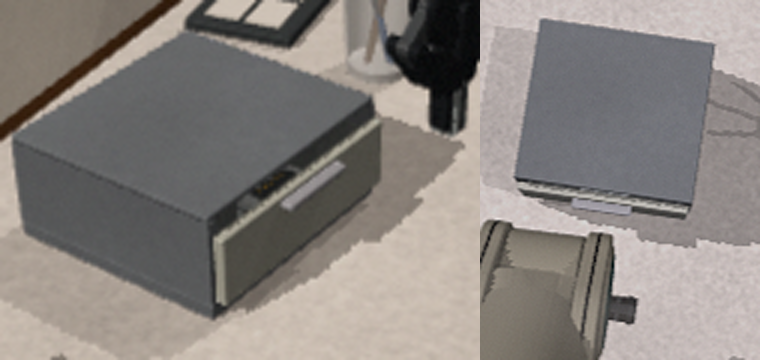

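The panel now lies against the unit's front (side crop (215,240)) and the case shows just behind it at (270,185). A gentle second press will tell whether the drawer is fully home.

Request:
play_rows(
  series=[
    [0,0,4,0,1],
    [0,0,8,0,1],
    [0,0,10.5,0,1],
    [2,0,10.5,0,1],
    [5,0,10.5,0,1],
    [7.5,0,10.5,0,1],
    [8.8,0,10.5,0,1],
    [9.2,0,10.5,0,1],
  ],
)

```text
clock: 24.35
eef_pos: [605.5, 23.4, 60.4]
tool_rot: [3.141, 0.0, -0.14]
force: [-0.2, 0.4, 0.3]
width: 0.2
```

Request:
play_rows(
  series=[
    [0.1,0,0,0,1],
    [0.3,0,0,0,1],
    [0.5,0,0,0,1],
    [0.6,0,0,0,1],
    [0.6,0,0,0,1],
  ],
)

```text
clock: 24.85
eef_pos: [610.6, 23.0, 62.0]
tool_rot: [-3.142, -0.0, -0.14]
force: [-0.0, 0.4, 0.6]
width: 0.1
```

Request:
play_rows(
  series=[
    [0.2,0,0,0,1],
    [0.4,0,0,0,1],
    [0.6,0,0,0,1],
    [0.8,0,0,0,1],
    [0.8,0,0,0,1],
  ],
)

```text
clock: 25.35
eef_pos: [614.0, 22.5, 61.3]
tool_rot: [-3.142, 0.01, -0.14]
force: [-9.7, 0.7, 6.9]
width: -0.1
```

Request:
play_rows(
  series=[
    [0.1,0,0,0,1],
    [0.2,0,0,0,1],
    [0.3,0,0,0,1],
    [0.4,0,0,0,1],
    [0.4,0,0,0,1],
  ],
)

```text
clock: 25.85
eef_pos: [614.0, 22.5, 61.0]
tool_rot: [3.142, 0.018, -0.139]
force: [-17.1, 2.7, 12.1]
width: -0.1
```

The drawer doesn't move (614.0 both times while the force rose to 17 N), so it is at its stop. I'll retreat clear.

Request:
play_rows(
  series=[
    [-0.5,0,0,0,1],
    [-1.5,0,0,0,1],
    [-4,0,0,0,1],
    [-8,0,0,0,1],
    [-11,0,-2,0,1],
    [-12,0,-6,0,1],
    [-12,0,-10,0,1],
    [-12,0,-10,0,1],
  ],
)

```text
clock: 26.65
eef_pos: [507.2, 38.0, 166.7]
tool_rot: [-3.139, -0.011, -0.14]
force: [1.2, -0.2, 0.4]
width: -0.2
```

Request:
play_rows(
  series=[
    [0,0,0,0,1],
    [0,0,0,0,1],
    [0,0,0,0,1],
  ],
)

```text
clock: 26.95
eef_pos: [503.1, 37.9, 160.8]
tool_rot: [3.141, 0.002, -0.14]
force: [0.8, 0.1, -0.8]
width: 0.4
```

```bash
python3 - <<'E'
from h import *
goto(600,25,66,-7.8)
print(order.finish_job())
E
```

```text
at [503.1  37.9 160.8] [ 1.8e+02  1.0e-01 -8.0e+00] w 0.4 F [ 0.8  0.1 -0.8] t 26.95
shift cm [ 9.8  -0.08  9.46] turn -0.2
the job is handed in; nothing more can be done
None
```

I lifted the bur case off the stand by its long sides, set it on the mat and let go. I took it again by its short ends, lowered it to the channel floor and released it. Then I pushed the drawer home and handed the job in at 27 s; no verdict is reported.

**Last checks:**
- **Case:** a picture after release showed it flat and lengthwise in the open channel. I did not measure its final pose. In the last picture it shows only partly, behind the closed front.
- **Drawer:** the catch pulled it in, with the push force falling from about 10 N to zero. A second press up to 17 N moved the drawer no further, so I take it to be home; I did not measure the remaining gap.
- **Robot and bystanders:** the arm was clear, with near-zero force, at hand-in. It never went near the jar, beaker or articulator, but I did not re-measure their positions.

**One disagreement:** the top and side cameras differed by about 3 mm on where the channel lay. I settled it by comparing the case with the channel in one close side view, and the case went in without touching the walls.

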